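Pinned walnut and maple lay-up in the gluing fixture

TASK

Dry-stack the pickup-cover blank in the plywood gluing fixture: lay the dark walnut slab flat between the steel dowels with its hole over the fixture's hole, lay the pale maple slab on it with holes in line and blue spot up, push the red-headed pin fully home through both, and last stand the steel weight on the maple's blue spot. Work in that order, let go of everything, and leave the dish, the glue bottle and the screwdriver where they are.

Things in the scene. Friction and masses are not known exactly. Their poses are not given: they have to be found in the camera images.
- fixture: Plywood base 156 x 92 x 22 mm (x, y, z), fixed; origin: centre of underside, z up. 15 mm through hole at x = +40, y = 0. Six 8 mm steel dowels rise 30 mm from its top (top 9 tapered) at (x, y) = (+-40, +-32) and (+-67, 0): a slab has 3 mm play; long sides open at the middle. Origins when placed: walnut (0, 0, 22), maple (0, 0, 40) (yaw as base), pin (40, 0, 54), weight (-30, 0, 54).
- walnut: Dark brown walnut slab 120 x 50 x 18 mm (x, y, z), about 70 g, lying flat on the bench; origin at the centre of its underside, z up. A 15 mm through hole at x = +40 mm, y = 0. Grip it across its 50 mm width at the middle.
- maple: Pale maple slab 120 x 50 x 14 mm (x, y, z), about 60 g, lying flat on the bench; origin at the centre of its underside, z up. A 15 mm through hole at x = +40 mm, y = 0, and a flat painted blue spot 36 mm across on its top at x = -30 mm, y = 0. Grip it across its 50 mm width at the middle.
- pin: Retaining pin, 50 g, standing in its black stand at the start. Red cylindrical head 24 mm across, 24 mm high; steel shank below it 10 mm across, 48 mm long, its last 10 mm tapering to 4 mm. Origin at the centre of the head's underside, z up: head z = 0 to +24, shank z = 0 to -48 mm. Fully home, the head's underside rests on the maple.
- weight: Steel hold-down weight, about 0.4 kg (varies), standing on the bench. Round grey body 44 mm across, 30 mm high; on it a 14 mm neck (z = 30 to 34 mm) and a brass knob 24 mm across, z = 34 to 56 mm, to grip by. Origin at the centre of its underside, z up.
- stand: Black plastic pin stand, fixed, position varies: block 50 x 50 x 52 mm with a 14 mm upright through hole in its middle. Origin at the centre of its underside. The pin hangs in it with its head resting on the top, so the pin must be raised by 50 mm or more to come out.
- dish: Bystander: round steel parts dish, 90 mm across the rim, 28 mm high; origin at the centre of its underside.
- glue: Bystander: white glue bottle, 44 mm across, 110 mm high, upright; origin at the centre of its underside.
- driver: Bystander: screwdriver with an orange handle lying on the bench, under 35 mm high; origin at the middle of its length, about, on the bench; x runs from handle to tip.

How it is judged:
On the way, in this order (a step that is already met when the one before it is completed fails the run):
1. the walnut lies flat in the fixture, let go (x of walnut in the frame of fixture between -0.007 and 0.007 m and y of walnut in the frame of fixture between -0.007 and 0.007 m and z of walnut in the frame of fixture between 0.019 and 0.025 m and angle between walnut's own z axis and vertical below 0.08 rad and angle between the x axis of walnut and the x axis of fixture, either way round below 0.15 rad and contact force between the fingers and walnut below 0.3 N), for 0.2 s.
2. the maple lies flat on the walnut, let go (x of walnut in the frame of fixture between -0.007 and 0.007 m and y of walnut in the frame of fixture between -0.007 and 0.007 m and z of walnut in the frame of fixture between 0.019 and 0.025 m and angle between each of walnut, maple's own z axis and vertical below 0.08 rad and angle between the x axis of walnut and the x axis of fixture, either way round below 0.15 rad and x of maple in the frame of fixture between -0.008 and 0.008 m and y of maple in the frame of fixture between -0.008 and 0.008 m and z of maple in the frame of fixture between 0.037 and 0.043 m and angle between the x axis of maple and the x axis of fixture, either way round below 0.18 rad and contact force between the fingers and maple below 0.3 N), for 0.2 s.
3. the pin is fully home through both slabs, let go (x of walnut in the frame of fixture between -0.007 and 0.007 m and y of walnut in the frame of fixture between -0.007 and 0.007 m and z of walnut in the frame of fixture between 0.019 and 0.025 m and angle between each of walnut, maple's own z axis and vertical below 0.08 rad and angle between the x axis of walnut and the x axis of fixture, either way round below 0.15 rad and x of maple in the frame of fixture between -0.008 and 0.008 m and y of maple in the frame of fixture between -0.008 and 0.008 m and z of maple in the frame of fixture between 0.037 and 0.043 m and angle between the x axis of maple and the x axis of fixture, either way round below 0.18 rad and x of pin in the frame of fixture between 0.032 and 0.048 m and y of pin in the frame of fixture between -0.008 and 0.008 m and z of pin in the frame of fixture between 0.051 and 0.057 m and angle between pin's own z axis and vertical below 0.12 rad and contact force between the fingers and pin below 0.3 N), for 0.2 s.
4. the weight stands on the maple's blue spot, let go (x of walnut in the frame of fixture between -0.007 and 0.007 m and y of walnut in the frame of fixture between -0.007 and 0.007 m and z of walnut in the frame of fixture between 0.019 and 0.025 m and angle between each of walnut, maple, weight's own z axis and vertical below 0.08 rad and angle between the x axis of walnut and the x axis of fixture, either way round below 0.15 rad and x of maple in the frame of fixture between -0.008 and 0.008 m and y of maple in the frame of fixture between -0.008 and 0.008 m and z of maple in the frame of fixture between 0.037 and 0.043 m and angle between the x axis of maple and the x axis of fixture, either way round below 0.18 rad and x of pin in the frame of fixture between 0.032 and 0.048 m and y of pin in the frame of fixture between -0.008 and 0.008 m and z of pin in the frame of fixture between 0.051 and 0.057 m and angle between pin's own z axis and vertical below 0.12 rad and x of weight in the frame of fixture between -0.042 and -0.018 m and y of weight in the frame of fixture between -0.012 and 0.012 m and z of weight in the frame of fixture between 0.051 and 0.057 m and contact force between the fingers and weight below 0.3 N), for 0.2 s.
At the end, for the whole second after the job is handed in: Walnut flat in the fixture (7 mm, 0.15 rad), maple flat on it (8 mm, 0.18 rad), pin upright (0.12 rad) through both (8 mm), weight upright on the maple within 12 mm of the blue spot's place, measured along the fixture's axes; heights within 3 mm; all released and at rest (all of step 4 and linear speed of each of walnut, maple, pin, weight below 0.02 m/s and contact force between the fingers and walnut below 0.3 N and contact force between the fingers and maple below 0.3 N and contact force between the fingers and pin below 0.3 N); the robot touches nothing.
It fails at once if the dish was moved by more than 20 mm (distance of dish from where it was at the start of the episode above 0.02 m).
It fails at once if the glue bottle was moved by more than 20 mm (distance of glue from where it was at the start of the episode above 0.02 m).
It fails at once if the screwdriver was moved by more than 20 mm (distance of driver from where it was at the start of the episode above 0.02 m).
It also fails if it takes over 109 s, if anything falls off the work surface, if the arm or the gripper's body presses on something with over 40 N, if the wrist force passes 120 N, or if a joint passes its speed limit or range.

ROBOT

A 6-joint arm with a two-finger parallel gripper is mounted at the origin on the work surface. World frame = base frame: x ahead of the robot, y to its left, z up, the work surface at z = 0. Lengths are in m, angles in rad, forces in N, time in s.
With the tool pointing down it reaches from about 0.275 to 0.75 m from the base axis. Payload 10.2 kg.
Tool frame: the origin (TCP) lies at the very end of the fingers, on their centre line; the grasp point (between the pads) lies 19 mm behind it; z points along the fingers, y is the line along which they close (so a half turn about z gives the same grasp; the last joint's range is limited). The gripper opens to 85 mm and grips with 20 to 120 N. Pads are 22 mm wide; open, the fingers measure 114 mm over their backs; the gripper's body (76 mm by 85 mm) begins 54 mm behind the grasp point. The pads swing forward as they close: fully open they stand 13 mm farther back than shut.
Start: joints at [1.066, 0.313, 1.498, -0, 1.331, -0.223], TCP at [0.146, 0.504, 0.192] pointing down, gripper open.
Joint ranges: [-2.94, 2.94], [-0.97, 2.17], [0.19, 2.56], [-1.23, 4.37], [0.02, 3.11], [-2.88, 2.88]. Speed limits (rad/s): [2.39, 2.39, 3.01, 3.14, 3.14, 3.14].

INTERFACE

Orientations are given as a unit quaternion [x, y, z, w].
In Python, from workcell import manip gives the robot as it stands.
- The arm moves only by the tool servo_tool, never from a script. Its argument "targets" is a list of rows, each a list of 7 numbers: the finger opening in cm, from 0 to 8.54, then the shift along the tool's x, y, z in cm, then the turn, a rotation vector about the tool's x, y, z in rad. In form: [[hand, tx, ty, tz, wx, wy, wz], ...]. A call has 1 to 8 rows; each row shifts and turns the commanded pose from where the row before left it, along the tool's axes as they then stand; what a row does not reach is not made up. A row lasts 1/12 s, in which the tool goes at most 41.7 mm and 7.16 degrees, less where a joint would pass 70% of its speed; a pose out of reach is approached as far as the arm can. A call is refused whole if a number of a shift passes 4.17 or a number of a turn 0.125, either way. A call with a gripper value outside its range is refused whole. The fingers move at their own pace and stop on an object; "squeeze" is the grip in N (left out, the last holds). Time passes only in rows, so rows that do not move let the fingers close. It gives the time, the measured TCP pose, the force, the opening and the grip force at its end, in the units of the state.
- manip.state(): the state, without advancing time (a new reading comes with each control period).
- manip.camera(name): name is "scene" or "top"; returns the picture (400x640x3 uint8, blue, green, red); there is no depth.
- manip.camera_model(name): a dict with "K" (3x3 intrinsics, pixels), "k1" (the pictures are not rectified: a ray, as slopes to the right and down, at radius r is drawn at 1 + k1 r^2 times it, then the intrinsics apply), "view" (4x4, takes a point from world to camera coordinates). Camera axes: x right, y up, looking along -z (the intrinsics and any distortion apply to the point x, -y, -z); pixel columns grow to the right and rows downward; lengths in m; the calibration is good to about 2 mm. A picture is of the moment at which its call begins. camera_model takes no time and is no camera call.
- manip.hand_in(): hands the job in; it is judged then, once.
The state is a dict: "time_s": time; "qpos": joint angles; "dq": joint speeds; "joint_efforts": joint torques, N m; "position": TCP position; "tool_rot": TCP orientation; "wrist_force": force on the tool from outside, world axes, zero at the start; "moment": the same for the moment, N m; "width": finger opening in m; "grip_force": force on a finger pad.
Only numpy, scipy, OpenCV 4.12 (cv2) and the standard library are available. Lean on these libraries where they do the work, as an engineer would, in place of code of your own. Each camera call takes 0.05 s, during which the arm holds its last target. There are 200 camera calls.

## Working session

There is one attempt and no reset: what is moved stays moved. The work goes in short steps, Python scripts to look and compute and a tool call to move; the robot and the scene stay as the last step left them, time stands still between calls to the robot, and variables do not carry over. Pictures are saved under pics/ and viewed, at most 14 in all, crops included, and the job is handed in when it is done.

Besides the shell and the picture viewer there is one more tool, called after "Emit:" as name(argument=value, ...), one argument or row to a line, values as JSON. servo_tool: Moves the arm, as the interface text tells. Its arguments: {"type":"object","properties":{"targets":{"type":"array","items":{"type":"array","items":{"type":"number"}}},"squeeze":{"type":"number"}},"required":["targets"]}

```bash
mkdir -p pics; ls; cat > h.py <<'E'
import numpy as np, cv2
from workcell import manip
def snap(name,f):
    im=manip.camera(name); cv2.imwrite('pics/'+f,im); return im
def ray(name,uv):
    m=manip.camera_model(name); K=np.array(m['K']); V=np.array(m['view']); k=m['k1']
    d=np.linalg.solve(K,[uv[0],uv[1],1.0])[:2]; s=d.copy()
    for _ in range(30): s=d/(1+k*(s@s))
    R=V[:3,:3]; t=V[:3,3]
    return -R.T@t, R.T@np.array([s[0],-s[1],-1.0])
def onz(name,uv,z):
    o,d=ray(name,np.asarray(uv,float)); return o+d*(z-o[2])/d[2]
E
python3 - <<'E'
from h import *
for n in('scene','top'):
    snap(n,n+'0.png'); m=manip.camera_model(n); print(n,m['k1'],np.round(m['K'],1).tolist(),np.round(ray(n,[320,200])[0],3),np.round(onz(n,[320,200],0),3))
s=manip.state(); print(s)
E
```

```text
pics
scene -0.15215687102838452 [[503.8, 0.0, 317.8], [0.0, 503.8, 198.4], [0.0, 0.0, 1.0]] [ 1.392 -0.874  0.806] [0.552 0.097 0.   ]
top -1.34889170215226e-05 [[412.8, 0.0, 326.2], [0.0, 412.8, 201.1], [0.0, 0.0, 1.0]] [0.405 0.003 1.155] [0.625 0.008 0.   ]
{'time_s': 0.1, 'qpos': array([ 1.06558346e+00,  3.13415869e-01,  1.49833655e+00, -1.14618458e-05,
        1.33102627e+00, -2.23395043e-01]), 'dq': array([-4.71581272e-04, -1.77548418e-03, -7.37677955e-06,  2.70521003e-04,
        1.12640761e-04, -1.59259922e-04]), 'joint_efforts': array([ 2.32611041e-03, -4.12902367e+01, -2.60138798e+01, -1.52880580e-04,
        3.06128670e-03,  5.00965336e-05]), 'position': array([0.14588094, 0.50404159, 0.19179042]), 'tool_rot': array([ 1.40441703e-01,  9.90088772e-01, -5.56082010e-04, -2.06090624e-04]), 'wrist_force': array([-0.28577567, -0.03759915, -0.68590637]), 'moment': array([-0.01023954, -0.02384528,  0.01950856]), 'grip_force': 0.0, 'width': 0.08539587115817146}
```

View pics/top0.png

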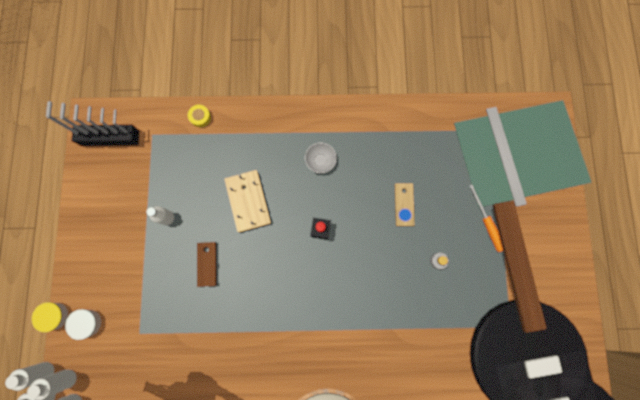

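View pics/scene0.png

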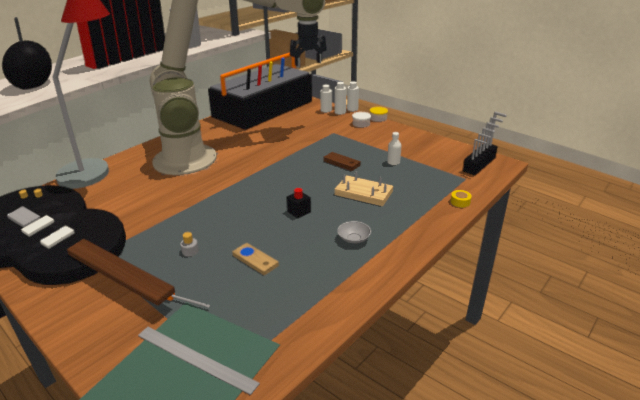

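The top view shows walnut (206,264), fixture (248,202), stand with pin (320,228), maple (404,204), weight (440,261), dish (320,157) and glue (160,216). The scene view agrees. Next I measure with masks and crops.

```bash
cat > meas.py <<'E'
from h import *
im=cv2.imread('pics/top0.png'); hsv=cv2.cvtColor(im,cv2.COLOR_BGR2HSV)
def blob(lo,hi,box,src=hsv):
    x0,y0,x1,y1=box; m=cv2.inRange(src[y0:y1,x0:x1],np.array(lo),np.array(hi))
    c=max(cv2.findContours(m,cv2.RETR_EXTERNAL,cv2.CHAIN_APPROX_NONE)[0],key=cv2.contourArea)
    f=np.zeros_like(m); cv2.drawContours(f,[c],-1,255,-1)
    v,u=np.nonzero(f); return np.c_[u+x0,v+y0].astype(float)
def pose(pts,z):
    P=np.array([onz('top',p,z)[:2] for p in pts]); c=P.mean(0); w,V=np.linalg.eigh(np.cov((P-c).T))
    r=cv2.minAreaRect(P.astype(np.float32)*1000)
    return np.round(c,4), 'long deg %.1f'%np.degrees(np.arctan2(V[1,1],V[0,1])), 'LW',np.round(np.sqrt(12*w[::-1]),3), 'rect',np.round(r[0],1),np.round(r[1],1)
if __name__=='__main__':
    print('walnut',pose(blob([0,90,20],[20,255,150],(185,235,230,295)),.018))
    print('fixture',pose(blob([10,40,120],[35,255,255],(215,160,280,240)),.022))
    print('maple',pose(blob([10,40,110],[35,255,255],(385,175,425,235)),.014))
    print('spot',pose(blob([100,120,80],[130,255,255],(385,175,425,235)),.014))
    print('pinhead',pose(blob([0,150,100],[8,255,255],(300,210,340,245)),.076))
    print('knob',pose(blob([12,90,120],[30,255,255],(425,245,455,275)),.056))
    print('dish',onz('top',[320,157],0.028),'glue',onz('top',[153,212],.11))
    a=cv2.resize(im[165:240,215:280],None,fx=6,fy=6,interpolation=cv2.INTER_CUBIC)
    b=cv2.resize(im[230:300,185:230],None,fx=6,fy=6,interpolation=cv2.INTER_CUBIC)
    h=max(a.shape[0],b.shape[0]); p=lambda i:cv2.copyMakeBorder(i,0,h-i.shape[0],0,0,0)
    cv2.imwrite('pics/crop1.png',np.hstack([p(a),p(b)]))
E
python3 meas.py
```

```text
walnut (array([0.4493, 0.3199]), 'long deg -177.3', 'LW', array([0.116, 0.05 ]), 'rect', array([449.5, 321. ]), array([115.3,  49.2]))
fixture (array([0.6219, 0.2119]), 'long deg -164.6', 'LW', array([0.162, 0.098]), 'rect', array([622.6, 212.2]), array([163.2,  98.3]))Traceback (most recent call last):
  File "meas.py", line 15, in <module>
    print('maple',pose(blob([10,40,110],[35,255,255],(385,175,425,235)),.014))
                  ~~~~^^^^^^^^^^^^^^^^^^^^^^^^^^^^^^^^^^^^^^^^^^^^^^^^^^^^^^^
  File "meas.py", line 9, in pose
    P=np.array([onz('top',p,z)[:2] for p in pts]); c=P.mean(0); w,V=np.linalg.eigh(np.cov((P-c).T))
                ~~~^^^^^^^^^^^
  File "h.py", line 12, in onz
    o,d=ray(name,np.asarray(uv,float)); return o+d*(z-o[2])/d[2]
        ~~~^^^^^^^^^^^^^^^^^^^^^^^^^^^
  File "h.py", line 6, in ray
    m=manip.camera_model(name); K=np.array(m['K']); V=np.array(m['view']); k=m['k1']
ValueError: time passes only in moves, steps and waits
```

```bash
sed -i 's/^def ray/import functools\n@functools.cache\ndef cm(n): return manip.camera_model(n)\ndef ray/; s/m=manip.camera_model(name); K/m=cm(name); K/' h.py; python3 meas.py
```

```text
walnut (array([0.4493, 0.3199]), 'long deg -177.3', 'LW', array([0.116, 0.05 ]), 'rect', array([449.5, 321. ]), array([115.3,  49.2]))
fixture (array([0.6219, 0.2119]), 'long deg -164.6', 'LW', array([0.162, 0.098]), 'rect', array([622.6, 212.2]), array([163.2,  98.3]))
maple (array([ 0.606 , -0.2278]), 'long deg 179.0', 'LW', array([0.125, 0.056]), 'rect', array([ 606.3, -227.9]), array([ 56.3, 122.9]))
spot (array([ 0.5775, -0.2279]), 'long deg 73.6', 'LW', array([0.026, 0.026]), 'rect', array([ 577.3, -228.8]), array([28.1, 25.5]))
pinhead (array([0.5397, 0.0083]), 'long deg 117.4', 'LW', array([0.024, 0.024]), 'rect', array([539.5,   9.1]), array([26.3, 23.8]))
knob (array([ 0.4475, -0.3131]), 'long deg 91.9', 'LW', array([0.024, 0.02 ]), 'rect', array([ 447.8, -313.3]), array([23.8, 21.2]))
dish [0.74358521 0.00663069 0.028     ] glue [0.5792161  0.43500816 0.11      ]
```

View pics/crop1.png

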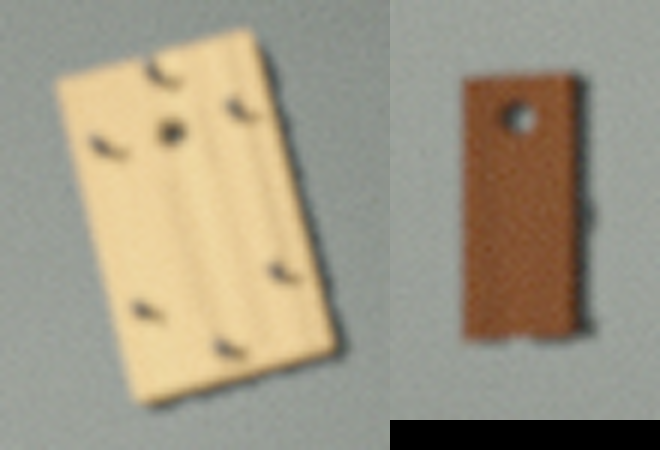

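The fixture hole is at the +x end (crop 172,132), as is the walnut hole. Maple's spot is at the −x end, so no half turns are needed. Moving to above the walnut.

Emit:
servo_tool(
  targets=[
    [8.5,0,0,0,0,0,-0.11],
    [8.5,0,0,0,0,0,-0.11],
    [8.5,0,0,0,0,0,-0.11],
    [8.5,-2.94,-1.98,0,0,0,0],
    [8.5,-2.94,-1.98,0,0,0,0],
    [8.5,-2.94,-1.98,0,0,0,0],
    [8.5,-2.94,-1.98,0,0,0,0],
    [8.5,-2.94,-1.98,0,0,0,0],
  ],
)

```text
time_s: 0.77
position: [0.2987, 0.4113, 0.1921]
tool_rot: [-0.024, 1.0, -0.0, -0.0]
wrist_force: [0.3, -0.5, -0.0]
width: 0.0849
grip_force: 0.0
```

Emit:
servo_tool(
  targets=[
    [8.5,-2.94,-1.98,0,0,0,0],
    [8.5,-2.94,-1.98,0,0,0,0],
    [8.5,-2.94,-1.98,0,0,0,0],
    [8.5,-2.94,-1.98,0,0,0,0],
    [8.5,-2.94,-1.98,0,0,0,0],
    [8.5,0,0,3,0,0,0],
    [8.5,0,0,3,0,0,0],
    [8.5,0,0,0,0,0,0],
  ],
)

```text
time_s: 1.43
position: [0.4468, 0.319, 0.1268]
tool_rot: [-0.023, 1.0, -0.002, -0.005]
wrist_force: [-0.9, 0.0, -1.0]
width: 0.0849
grip_force: 0.0
```

```bash
cat > ref.py <<'E'
from h import *
g=cv2.GaussianBlur(cv2.imread('pics/top0.png'),(0,0),.6).astype(np.float32)
m=cm('top'); V=np.array(m['view']); K=np.array(m['K'])
def proj(P):
    c=P@V[:3,:3].T+V[:3,3]; q=np.c_[c[:,0]/-c[:,2],-c[:,1]/-c[:,2]]
    return q@K[:2,:2].T+K[:2,2]
def prof(c,yaw,z,ax,half,L,ch):
    # mean colour profile along axis ax, averaged over +-half across; strongest gradients = edges
    e=np.array([np.cos(yaw),np.sin(yaw)]); n=np.array([-e[1],e[0]])
    if ax: e,n=n,e
    s=np.arange(-L,L,.5); t=np.linspace(-half,half,25)
    P=np.array([[*(c+(a*e+b*n)/1000),z] for a in s for b in t]); uv=proj(P).astype(np.float32)
    I=cv2.remap(g,uv[:,0].reshape(len(s),-1),uv[:,1].reshape(len(s),-1),cv2.INTER_CUBIC)[...,ch].mean(1)
    d=np.gradient(cv2.GaussianBlur(I.reshape(-1,1),(0,0),2).ravel())
    pk=[(s[i],round(float(d[i]),1)) for i in range(1,len(s)-1) if abs(d[i])>1.2 and abs(d[i])>=abs(d[i-1]) and abs(d[i])>abs(d[i+1])]
    return pk
for n,c,y,z,L,W,ch in(('walnut',(.4493,.3199),2.7,.018,60,25,0),('fixture',(.6222,.212),15.4,.022,78,46,2),('maple',(.606,-.2278),-1,.014,60,25,2)):
    c=np.array(c); y=np.radians(y)
    print(n,'X',prof(c,y,z,0,W*.7,L+15,ch),'Y',prof(c,y,z,1,L*.25,W+15,ch))
def hole(n,u,v,z,r=5):
    p=cv2.resize(g[v-r:v+r+1,u-r:u+r+1],None,fx=8,fy=8,interpolation=cv2.INTER_CUBIC).astype(np.float32)
    x=p-np.median(p.reshape(-1,3),0); a=np.linalg.norm(x,axis=2); a=np.clip(a-.45*a.max(),0,None)
    vv,uu=np.mgrid[:a.shape[0],:a.shape[1]]; q=[(uu*a).sum()/a.sum()/8-.44+u-r,(vv*a).sum()/a.sum()/8-.44+v-r]
    print('hole',n,np.round(q,2),np.round(onz('top',q,z),4))
hole('fix',243,187,.022); hole('wal',206,249,.018); hole('map',404,190,.014)
s=manip.state(); print(s['time_s'],np.round(s['position'],4),s['tool_rot'])
E
python3 ref.py
```

```text
walnut X [(np.float64(-59.5), -6.0), (np.float64(34.0), 1.5), (np.float64(42.5), -1.4), (np.float64(59.0), 6.5)] Y [(np.float64(-31.5), -5.4), (np.float64(-29.5), -5.3), (np.float64(25.5), 7.2)]
fixture X [(np.float64(-85.0), -2.9), (np.float64(-78.0), 7.9), (np.float64(36.5), -2.5), (np.float64(47.0), 2.2), (np.float64(81.0), -4.8)] Y [(np.float64(-54.0), -3.4), (np.float64(-47.0), 9.3), (np.float64(48.0), -5.4)]
maple X [(np.float64(-59.5), 5.9), (np.float64(-42.0), -6.0), (np.float64(-14.0), 5.9), (np.float64(36.0), -1.9), (np.float64(47.0), 2.0), (np.float64(62.5), -5.8)] Y [(np.float64(-26.5), 6.1), (np.float64(25.5), -5.2)]
hole fix [243.13 186.66] [0.6621 0.2236 0.022 ]
hole wal [206.57 249.44] [0.4885 0.3207 0.018 ]
hole map [403.66 189.88] [ 0.6478 -0.2287  0.014 ]
1.4333 [0.4468 0.319  0.1268] [-0.02349731  0.99971088 -0.00189556 -0.00473768]
```

Emit:
servo_tool(
  targets=[
    [8.0,-0.2,0.1,3,0,0,0],
    [8.0,0,0,3,0,0,0],
    [8.0,0,0,3,0,0,0],
    [8.0,0,0,1.5,0,0,0],
    [8.0,0,0,0,0,0,0],
    [8.0,0,0,0,0,0,0],
  ],
  squeeze=40,
)

```text
time_s: 1.93
position: [0.4514, 0.3222, 0.0284]
tool_rot: [-0.024, 1.0, 0.0, 0.0]
wrist_force: [-0.7, -0.4, 0.3]
width: 0.0803
grip_force: 0.0
```

Emit:
servo_tool(
  targets=[
    [8.0,0.27,-0.21,1.2,0,0,0],
    [8.0,0,0,1.2,0,0,0],
    [8.0,0,0,0,0,0,0],
    [8.0,0,0,0,0,0,0],
    [4.5,0,0,0,0,0,0],
    [4.5,0,0,0,0,0,0],
    [4.5,0,0,0,0,0,0],
    [4.5,0,0,0,0,0,0],
  ],
  squeeze=40,
)

```text
time_s: 2.6
position: [0.4488, 0.3197, 0.0039]
tool_rot: [-0.024, 1.0, 0.0, 0.0]
wrist_force: [0.2, 0.1, -1.1]
width: 0.0452
grip_force: 0.0
```

Emit:
servo_tool(
  targets=[
    [4.5,0,0,0,0,0,0],
    [4.5,0,0,0,0,0,0],
    [4.5,0,0,0,0,0,0],
  ],
)

```text
time_s: 2.85
position: [0.4486, 0.3196, 0.0034]
tool_rot: [-0.024, 1.0, -0.0, 0.0]
wrist_force: [-0.6, 0.4, -0.2]
width: 0.0451
grip_force: 0.0
```

```bash
python3 - <<'E'
from h import *
a=snap('top','t1.png');b=snap('scene','s1.png')
A=cv2.resize(a[215:305,160:260],None,fx=4,fy=4);B=cv2.resize(b[120:210,290:390],None,fx=4,fy=4)
cv2.imwrite('pics/c2.png',np.hstack([A,B]))
E
```

```text
(no output)
```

View pics/c2.png

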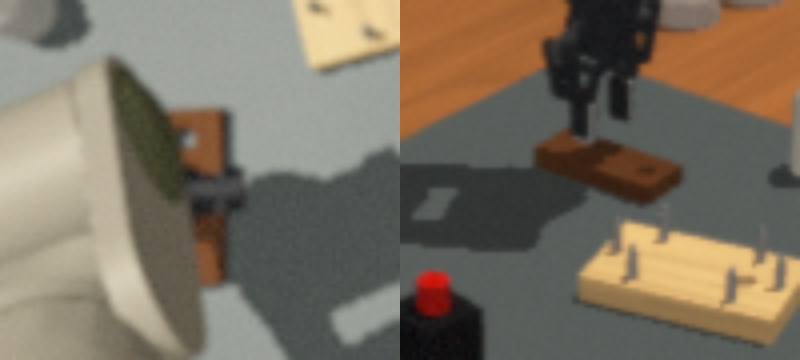

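The crop shows both fingertips above the slab (tips at about (583,138) and (622,118)), so they closed without touching it. I'll compute the tip height from the ray.

```bash
python3 - <<'E'
from h import *
def near(uv,xy):
    o,d=ray('scene',np.array(uv)); t=((np.array(xy)-o[:2])@d[:2])/(d[:2]@d[:2]); return np.round(o+t*d,4)
for cx,cy,xy in((583,138,(.449,.290)),(622,118,(.449,.350))):
    print(near([290+(cx-400)/4,120+cy/4],xy))
# control: slab near corners top
for cx,cy in((537,145),(665,186)): print(np.round(onz('scene',[290+(cx-400)/4,120+cy/4],.018),4))
s=manip.state();print(s['qpos'],s['position'],s['width'])
E
```

```text
[0.4531 0.2933 0.044 ]
[0.4497 0.3505 0.0395]
[0.399 0.298 0.018]
[0.5279 0.3083 0.018 ]
[ 4.06247772e-01  5.87239528e-01  1.62497655e+00  8.57777593e-07
  9.29439382e-01 -1.21278294e+00] [0.44854964 0.31956046 0.0032863 ] 0.04473896952733177
```

```bash
python3 - <<'E'
from h import *
b=cv2.imread('pics/s1.png')
cv2.imwrite('pics/c3.png',cv2.resize(b[128:178,312:372],None,fx=10,fy=10,interpolation=cv2.INTER_CUBIC))
E
```

```text
(no output)
```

View pics/c3.png

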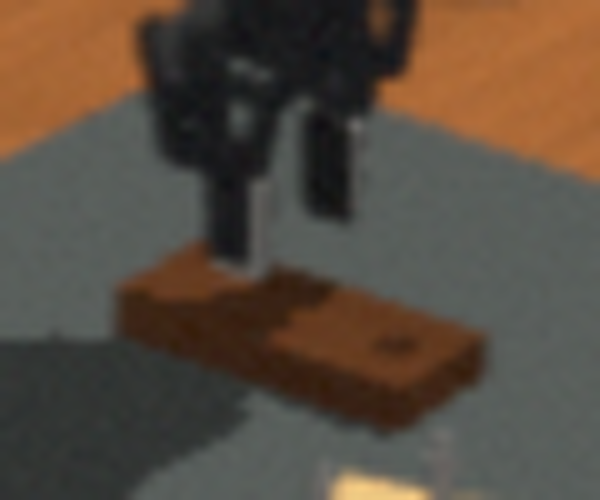

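The tips clearly hover above the slab: left tip (235,268) and right tip (330,220) in this crop. Next I compute their height, with slab corners as a control.

```bash
python3 - <<'E'
from h import *
px=lambda x,y:np.array([312+x/10-.45,128+y/10-.45])
def near(uv,xy):
    o,d=ray('scene',uv); t=((np.array(xy)-o[:2])@d[:2])/(d[:2]@d[:2]); return np.round(o+t*d,4)
print('tips',near(px(235,268),(.4488,.292)),near(px(330,220),(.4488,.348)))
print('corner +x-y top .510,.298:',np.round(onz('scene',px(392,393),.018),4),' -x-y top .390,.292:',np.round(onz('scene',px(118,292),.018),4))
print('hole .4885,.321',np.round(onz('scene',px(397,343),.018),4))
# gripper in first picture: joint-1-base height controls
print('knob top',near(np.array([188,236.]),(.4475,-.313)),'pin head top',near(np.array([298,190.]),(.54,.008)))
E
```

```text
tips [0.4503 0.2932 0.0437] [0.448  0.3474 0.0399]
corner +x-y top .510,.298: [0.5154 0.2949 0.018 ]  -x-y top .390,.292: [0.399  0.2932 0.018 ]
hole .4885,.321 [0.4953 0.3239 0.018 ]
knob top [ 0.4497 -0.3093  0.0459] pin head top [0.5434 0.0113 0.0715]
```

The scene view puts the tips about 36 mm higher than the reported TCP z. xy agrees, and the control heights don't explain the difference. I'll open, then lower gently while watching force.

Emit:
servo_tool(
  targets=[
    [8.0,0,0,0,0,0,0],
    [8.0,0,0,0,0,0,0],
    [8.0,0,0,0,0,0,0],
    [8.0,0,0,0,0,0,0],
    [8.0,0,0,0.5,0,0,0],
    [8.0,0,0,0.5,0,0,0],
    [8.0,0,0,0.5,0,0,0],
    [8.0,0,0,0.5,0,0,0],
  ],
)

```text
time_s: 3.62
position: [0.4484, 0.3195, -0.0175]
tool_rot: [-0.024, 1.0, -0.0, -0.0]
wrist_force: [0.3, 0.3, 0.1]
width: 0.0799
grip_force: 0.0
```

Emit:
servo_tool(
  targets=[
    [8.0,0,0,0,0,0,0],
    [8.0,0,0,0,0,0,0],
  ],
)

```text
time_s: 3.78
position: [0.4483, 0.3195, -0.0172]
tool_rot: [-0.024, 1.0, -0.0, -0.0]
wrist_force: [0.9, 0.6, 0.1]
width: 0.0801
grip_force: 0.0
```

Emit:
servo_tool(
  targets=[
    [8.0,0,0,0.4,0,0,0],
    [8.0,0,0,0.4,0,0,0],
    [8.0,0,0,0.2,0,0,0],
    [5.3,0,0,0,0,0,0],
    [5.3,0,0,0,0,0,0],
    [5.3,0,0,0,0,0,0],
    [4.5,0,0,0,0,0,0],
    [4.5,0,0,0,0,0,0],
  ],
)

```text
time_s: 4.45
position: [0.4487, 0.3197, -0.0261]
tool_rot: [-0.024, 1.0, 0.0, 0.0]
wrist_force: [-1.5, -0.6, 5.2]
width: 0.0477
grip_force: 40.3
```

Emit:
servo_tool(
  targets=[
    [4.5,0,0,0,0,0,0],
    [4.5,0,0,0,0,0,0],
    [4.5,0,0,0,0,0,0],
  ],
)

```text
time_s: 4.7
position: [0.4487, 0.3197, -0.0261]
tool_rot: [-0.024, 1.0, 0.0, 0.0]
wrist_force: [-1.6, 0.5, 5.4]
width: 0.0476
grip_force: 40.4
```

```bash
python3 - <<'E'
from h import *
b=snap('scene','s2.png')
cv2.imwrite('pics/c4.png',cv2.resize(b[128:178,312:372],None,fx=10,fy=10,interpolation=cv2.INTER_CUBIC))
print(manip.state()['position'],manip.state()['time_s'])
E
```

```text
[ 0.44874651  0.31971524 -0.02607087] 4.75
```

View pics/c4.png

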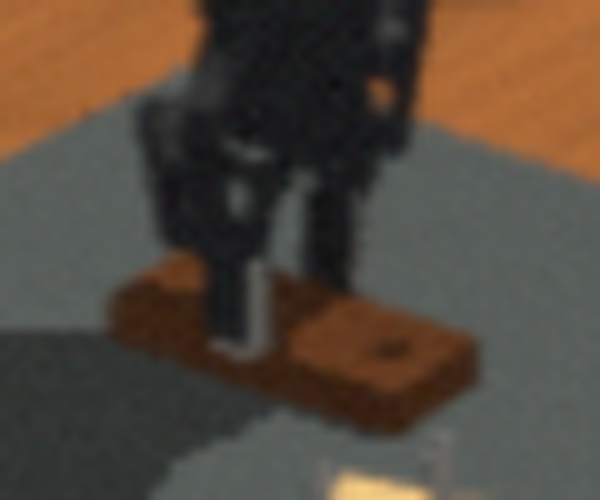

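Gripped: 40 N at 47.6 mm, with the pads on the slab's side (tip at crop (235,355)). So in practice the fingertip z is about the reported z plus 0.035. Lifting and carrying to the fixture.

Emit:
servo_tool(
  targets=[
    [4.5,0,0,-1,0,0,0],
    [4.5,0,0,-2,0,0,0],
    [4.5,0,0,-2,0,0,0],
    [4.5,0,0,-2,0,0,0],
    [4.5,0,0,-2,0,0,-0.074],
    [4.5,0,0,0,0,0,-0.074],
    [4.5,0,0,0,0,0,-0.074],
    [4.5,0,0,0,0,0,0],
  ],
)

```text
time_s: 5.42
position: [0.4487, 0.3196, 0.0642]
tool_rot: [-0.136, 0.991, 0.0, 0.0]
wrist_force: [-0.2, -0.2, -0.5]
width: 0.0475
grip_force: 41.3
```

Emit:
servo_tool(
  targets=[
    [4.5,-1.75,-1.87,0,0,0,0],
    [4.5,-1.75,-1.87,0,0,0,0],
    [4.5,-1.75,-1.87,0,0,0,0],
    [4.5,-1.75,-1.87,0,0,0,0],
    [4.5,-1.75,-1.87,0,0,0,0],
    [4.5,-1.75,-1.87,0,0,0,0],
    [4.5,-1.75,-1.87,0,0,0,0],
    [4.5,-1.75,-1.87,0,0,0,0],
  ],
)

```text
time_s: 6.08
position: [0.6243, 0.2119, 0.0634]
tool_rot: [-0.133, 0.991, -0.0, -0.0]
wrist_force: [-0.3, -0.0, -0.2]
width: 0.0477
grip_force: 41.4
```

Emit:
servo_tool(
  targets=[
    [4.5,0,0,0,0,0,0],
    [4.5,0,0,0,0,0,0],
    [4.5,0,0,0,0,0,0],
    [4.5,0,0,0,0,0,0],
  ],
)

```text
time_s: 6.42
position: [0.6226, 0.2134, 0.0634]
tool_rot: [-0.135, 0.991, 0.0, -0.0]
wrist_force: [-0.2, -0.1, -0.6]
width: 0.0475
grip_force: 41.4
```

```bash
python3 - <<'E'
from h import *
b=snap('scene','s3.png');a=snap('top','t3.png')
A=cv2.resize(a[155:245,205:295],None,fx=5,fy=5);B=cv2.resize(b[130:220,315:385],None,fx=5,fy=5)
cv2.imwrite('pics/c5.png',np.hstack([A,B]))
s=manip.state();print(s['position'],s['tool_rot'],s['wrist_force'])
E
```

```text
[0.62279548 0.21345654 0.06350638] [-1.34960891e-01  9.90850922e-01  1.92189230e-05 -8.49993836e-05] [-0.1289794  -0.60930916 -0.63105387]
```

View pics/c5.png

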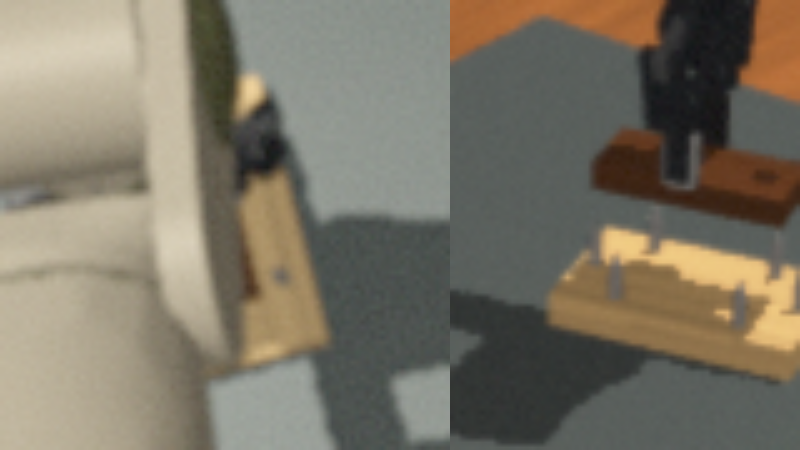

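```bash
python3 - <<'E'
from h import *
b=cv2.imread('pics/s3.png'); 
def dark(im,u,v,r=4):
    p=cv2.resize(im[v-r:v+r+1,u-r:u+r+1],None,fx=8,fy=8,interpolation=cv2.INTER_CUBIC).astype(float).sum(2); a=np.clip(np.median(p)-p-.4*(np.median(p)-p.min()),0,None)
    vv,uu=np.mgrid[:a.shape[0],:a.shape[1]]; return np.array([(uu*a).sum()/a.sum()/8-.44+u-r,(vv*a).sum()/a.sum()/8-.44+v-r])
q=dark(b,378,165); print('walnut hole now',q,onz('scene',q,.1076),'expect .6614 .2241')
s0=cv2.imread('pics/scene0.png')
B=s0[165:215,325:405]; cv2.imwrite('pics/c6.png',np.hstack([cv2.resize(B,None,fx=5,fy=5,interpolation=cv2.INTER_CUBIC),cv2.resize(b[145:195,335:415],None,fx=5,fy=5,interpolation=cv2.INTER_CUBIC)]))
E
```

```text
walnut hole now [377.04659226 165.97054254] [0.6711592 0.2150743 0.1076   ] expect .6614 .2241
```

View pics/c6.png

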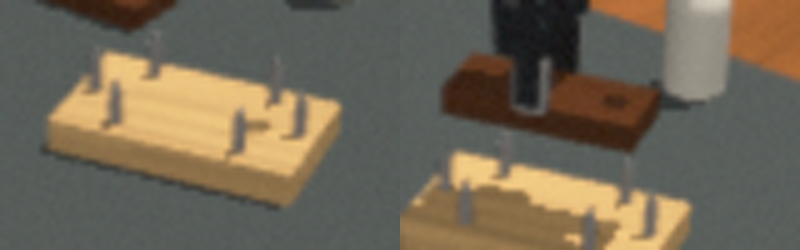

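In c6 the fixture hole in the first scene view is at (376.6,189.8), and the held walnut's hole is at (377.6,164.8).

```bash
python3 - <<'E'
from h import *
o=ray('scene',np.array([377.,190.]))[0]
for n,q,z,e in(('fixhole',(376.6,189.8),.022,(.6621,.2236)),('walhole held',(377.6,164.8),.1076,(.6614,.2241)),('walhole start',(312+39.7-.45,128+34.3-.45),.018,(.4885,.321))):
    p=onz('scene',q,z)[:2]; e=np.array(e); d=e-o[:2]; d/=np.linalg.norm(d); r=p-e
    print(n,np.round(p,4),'err along view %.1f mm across(left) %.1f mm'%(r@d*1e3,(r@[-d[1],d[0]])*1e3))
E
```

```text
fixhole [0.669  0.2229] err along view -4.4 mm across(left) -5.4 mm
walhole held [0.6682 0.2221] err along view -5.5 mm across(left) -4.6 mm
walhole start [0.4953 0.3239] err along view -1.8 mm across(left) -7.1 mm
```

The held hole and the fixture hole agree to about 1 mm. Lowering.

Emit:
servo_tool(
  targets=[
    [4.5,-0.06,-0.06,1,0,0,0],
    [4.5,0,0,1.5,0,0,0],
    [4.5,0,0,0.8,0,0,0],
    [4.5,0,0,0.5,0,0,0],
    [4.5,0,0,0.5,0,0,0],
    [4.5,0,0,0.5,0,0,0],
    [4.5,0,0,0,0,0,0],
  ],
)

```text
time_s: 7.1
position: [0.6238, 0.2123, 0.0144]
tool_rot: [-0.135, 0.991, -0.0, -0.001]
wrist_force: [0.3, 0.1, -0.6]
width: 0.0477
grip_force: 41.4
```

Emit:
servo_tool(
  targets=[
    [4.5,0,0,0.4,0,0,0],
    [4.5,0,0,0.4,0,0,0],
    [4.5,0,0,0.4,0,0,0],
    [4.5,0,0,0.3,0,0,0],
    [4.5,0,0,0,0,0,0],
    [4.5,0,0,0,0,0,0],
  ],
)

```text
time_s: 7.6
position: [0.6241, 0.2123, 0.0002]
tool_rot: [-0.135, 0.991, -0.0, -0.0]
wrist_force: [1.6, 0.1, -0.5]
width: 0.0477
grip_force: 41.4
```

Emit:
servo_tool(
  targets=[
    [4.5,0,0,0.2,0,0,0],
    [4.5,0,0,0.2,0,0,0],
    [4.5,0,0,0,0,0,0],
  ],
)

```text
time_s: 7.85
position: [0.6242, 0.2123, -0.0039]
tool_rot: [-0.135, 0.991, -0.0, 0.0]
wrist_force: [0.3, 0.1, -0.1]
width: 0.0481
grip_force: 41.4
```

Emit:
servo_tool(
  targets=[
    [6.5,0,0,0,0,0,0],
    [6.5,0,0,0,0,0,0],
    [6.5,0,0,0,0,0,0],
    [6.5,0,0,-0.5,0,0,0],
    [6.5,0,0,-2,0,0,0],
    [6.5,0,0,-3.5,0,0,0],
    [6.5,0,0,-3.5,0,0,0],
    [6.5,0,0,0,0,0,0],
  ],
)

```text
time_s: 8.52
position: [0.6275, 0.213, 0.0995]
tool_rot: [-0.135, 0.991, 0.0, 0.006]
wrist_force: [0.5, 0.2, 1.7]
width: 0.0651
grip_force: 0.0
```

Emit:
servo_tool(
  targets=[
    [8.0,0,0,0,0,0,0.096],
    [8.0,0,0,0,0,0,0.096],
    [8.0,0,0,0,0,0,0.096],
    [8.0,0.07,-3.6,0,0,0,0],
    [8.0,0.07,-3.7,0,0,0,0],
    [8.0,0.07,-3.7,0,0,0,0],
    [8.0,0.07,-3.7,0,0,0,0],
    [8.0,0.07,-3.7,0,0,0,0],
  ],
)

```text
time_s: 9.18
position: [0.6172, 0.0268, 0.0918]
tool_rot: [0.009, 1.0, -0.0, 0.0]
wrist_force: [0.2, 0.4, -0.3]
width: 0.0796
grip_force: 0.0
```

Emit:
servo_tool(
  targets=[
    [8.0,0.07,-3.7,0,0,0,0],
    [8.0,0.07,-3.7,0,0,0,0],
    [8.0,0.07,-3.7,0,0,0,0],
    [8.0,0.07,-3.7,0,0,0,0],
    [8.0,0.07,-3.7,0,0,0,0],
    [8.0,0.07,-3.7,0,0,0,0],
    [8.0,0,0,0,0,0,0],
    [8.0,0,0,0,0,0,0],
  ],
)

```text
time_s: 9.85
position: [0.6089, -0.1952, 0.0913]
tool_rot: [0.01, 1.0, -0.0, 0.0]
wrist_force: [0.2, 0.7, -0.3]
width: 0.0803
grip_force: 0.0
```

```bash
python3 - <<'E'
from h import *
a=snap('top','t4.png')
A=cv2.resize(a[165:240,210:290],None,fx=7,fy=7,interpolation=cv2.INTER_CUBIC)
cv2.imwrite('pics/c7.png',A)
hsv=cv2.cvtColor(a,cv2.COLOR_BGR2HSV)
from meas import blob,pose
print('walnut',pose(blob([0,90,20],[14,255,160],(215,160,280,240),hsv),.040))
s=manip.state();print(s['position'],s['tool_rot'])
E
```

```text
walnut (array([0.6236, 0.2092]), 'long deg -164.5', 'LW', array([0.118, 0.047]), 'rect', array([624.8, 210.4]), array([121.6,  49.2]))
[ 0.60915213 -0.19362249  0.0913822 ] [9.38342682e-03 9.99955964e-01 1.23617522e-04 8.23574063e-05]
```

View pics/c7.png

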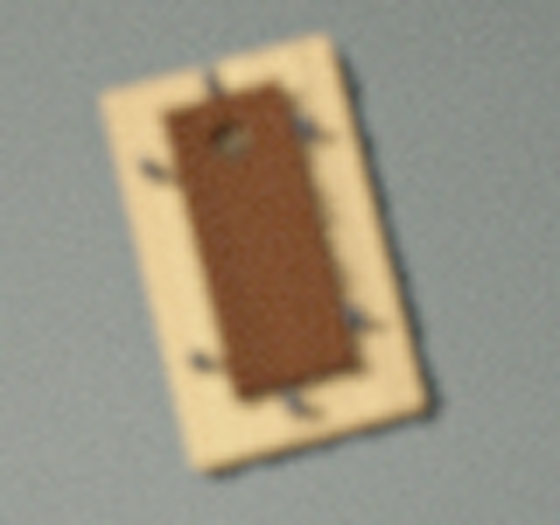

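Walnut lies flat between the dowels (crop centre about (262,243)), hole at the upper end, measured at (0.624,0.210), yaw 15.5°. Next is the maple.

Emit:
servo_tool(
  targets=[
    [8.0,0.11,-3.47,0,0,0,0],
    [8.0,0,0,2,0,0,0],
    [8.0,0,0,3,0,0,0],
    [8.0,0,0,3,0,0,0],
    [8.0,0,0,1,0,0,0],
    [8.0,0,0,1,0,0,0],
    [8.0,0,0,0,0,0,0],
    [8.0,0,0,0,0,0,0],
  ],
)

```text
time_s: 10.57
position: [0.6083, -0.2279, -0.0075]
tool_rot: [0.009, 1.0, -0.0, 0.001]
wrist_force: [0.6, 0.8, 1.1]
width: 0.0797
grip_force: 0.0
```

Emit:
servo_tool(
  targets=[
    [8.0,0,0,0,0,0,0],
  ],
)

```text
time_s: 10.65
position: [0.6085, -0.2283, -0.0069]
tool_rot: [0.009, 1.0, -0.001, 0.001]
wrist_force: [-0.0, -0.6, 0.4]
width: 0.0799
grip_force: 0.0
```

Emit:
servo_tool(
  targets=[
    [8.0,0.1,0,0.8,0,0,0],
    [8.0,0,0,0.8,0,0,0],
    [8.0,0,0,0.6,0,0,0],
    [8.0,0,0,0,0,0,0],
    [5.4,0,0,0,0,0,0],
    [5.4,0,0,0,0,0,0],
    [4.5,0,0,0,0,0,0],
    [4.5,0,0,0,0,0,0],
  ],
)

```text
time_s: 11.32
position: [0.6069, -0.2284, -0.0299]
tool_rot: [0.009, 1.0, -0.0, 0.001]
wrist_force: [-1.1, -0.7, 3.4]
width: 0.0475
grip_force: 40.9
```

Emit:
servo_tool(
  targets=[
    [4.5,0,0,0,0,0,0],
    [4.5,0,0,0,0,0,0],
    [4.5,0,0,0,0,0,0],
    [4.5,0,0,0,0,0,0],
  ],
)

```text
time_s: 11.65
position: [0.6069, -0.2284, -0.03]
tool_rot: [0.009, 1.0, -0.0, 0.001]
wrist_force: [-1.0, -0.0, 5.9]
width: 0.0474
grip_force: 41.2
```

Emit:
servo_tool(
  targets=[
    [4.5,0,0,-1,0,0,0],
    [4.5,0,0,-2.5,0,0,0],
    [4.5,0,0,-3,0,0,0],
    [4.5,0,0,-3,0,0,0],
    [4.5,0,0,-2.5,0,0,0],
    [4.5,-0.07,2,0,0,0,0],
    [4.5,-0.07,3.67,0,0,0,0],
    [4.5,-0.07,3.67,0,0,0,0],
  ],
)

```text
time_s: 12.32
position: [0.61, -0.1344, 0.0899]
tool_rot: [0.01, 1.0, -0.0, 0.0]
wrist_force: [0.7, 0.3, -0.6]
width: 0.0476
grip_force: 41.4
```

Emit:
servo_tool(
  targets=[
    [4.5,-0.07,3.67,0,0,0,0],
    [4.5,-0.07,3.67,0,0,0,0],
    [4.5,-0.07,3.67,0,0,0,0],
    [4.5,-0.07,3.67,0,0,0,0],
    [4.5,-0.07,3.67,0,0,0,0],
    [4.5,-0.07,3.67,0,0,0,0],
    [4.5,-0.07,3.67,0,0,0,0],
    [4.5,-0.07,3.67,0,0,0,0],
  ],
)

```text
time_s: 12.98
position: [0.6207, 0.1605, 0.0897]
tool_rot: [0.009, 1.0, 0.0, -0.0]
wrist_force: [0.5, 0.3, 0.6]
width: 0.0474
grip_force: 41.4
```

Emit:
servo_tool(
  targets=[
    [4.5,-0.07,3.67,0,0,0,0],
    [4.5,0,1.67,0,0,0,0],
    [4.5,0,0,0,0,0,-0.096],
    [4.5,0,0,0,0,0,-0.096],
    [4.5,0,0,0,0,0,-0.096],
    [4.5,0,0,0,0,0,0],
    [4.5,0,0,0,0,0,0],
    [4.5,0,0,0,0,0,0],
  ],
)

```text
time_s: 13.65
position: [0.6227, 0.212, 0.0894]
tool_rot: [-0.133, 0.991, 0.0, -0.0]
wrist_force: [0.7, -0.2, -0.5]
width: 0.0476
grip_force: 41.4
```

Emit:
servo_tool(
  targets=[
    [4.5,0,0,1.5,0,0,0],
    [4.5,0,0,2.2,0,0,0],
    [4.5,0,0,1.2,0,0,0],
    [4.5,0,0,0.8,0,0,0],
    [4.5,0,0,0.6,0,0,0],
    [4.5,0,0,0.5,0,0,0],
    [4.5,0,0,0.4,0,0,0],
    [4.5,0,0,0,0,0,0],
  ],
)

```text
time_s: 14.32
position: [0.6227, 0.212, 0.017]
tool_rot: [-0.135, 0.991, -0.0, -0.0]
wrist_force: [-0.3, 0.4, -1.0]
width: 0.0478
grip_force: 41.4
```

Emit:
servo_tool(
  targets=[
    [4.5,0,0,0.3,0,0,0],
    [4.5,0,0,0.2,0,0,0],
    [4.5,0,0,0,0,0,0],
    [4.5,0,0,0,0,0,0],
  ],
)

```text
time_s: 14.65
position: [0.6228, 0.2121, 0.0124]
tool_rot: [-0.135, 0.991, 0.0, 0.0]
wrist_force: [0.3, -0.3, -0.3]
width: 0.0475
grip_force: 41.4
```

Emit:
servo_tool(
  targets=[
    [4.5,0,0,0.2,0,0,0],
    [4.5,0,0,0,0,0,0],
    [6.5,0,0,0,0,0,0],
    [6.5,0,0,0,0,0,0],
    [6.5,0,0,0,0,0,0],
    [6.5,0,0,-0.5,0,0,0],
    [6.5,0,0,-2,0,0,0],
    [6.5,0,0,-3,0,0,0],
  ],
)

```text
time_s: 15.32
position: [0.6212, 0.2118, 0.0637]
tool_rot: [-0.135, 0.991, -0.0, -0.003]
wrist_force: [0.7, -0.5, -0.1]
width: 0.065
grip_force: 0.0
```

Emit:
servo_tool(
  targets=[
    [6.5,0,0,-3,0,0,0],
    [6.5,0,0,0,0,0,0.09],
    [6.5,0,0,0,0,0,0.09],
    [6.5,0,0,0,0,0,0.09],
    [6.5,0,0,0,0,0,0],
    [6.5,0,0,0,0,0,0],
  ],
)

```text
time_s: 15.82
position: [0.6228, 0.2121, 0.0956]
tool_rot: [-0.001, 1.0, 0.0, 0.0]
wrist_force: [-0.1, 0.4, 0.8]
width: 0.065
grip_force: 0.0
```

Emit:
servo_tool(
  targets=[
    [6.5,1.36,-3.39,0,0,0,0],
    [6.5,1.36,-3.39,0,0,0,0],
    [6.5,1.36,-3.39,0,0,0,0],
    [6.5,1.36,-3.39,0,0,0,0],
    [6.5,1.36,-3.39,0,0,0,0],
    [6.5,1.36,-3.39,0,0,0,0],
    [6.5,0,0,0,0,0,0],
    [6.5,0,0,0,0,0,0],
  ],
)

```text
time_s: 16.48
position: [0.541, 0.0073, 0.0957]
tool_rot: [0.0, 1.0, -0.0, 0.0]
wrist_force: [0.1, -0.1, -0.0]
width: 0.0653
grip_force: 0.0
```

```bash
python3 - <<'E'
from h import *
a=snap('top','t5.png'); b=snap('scene','s5.png')
A=cv2.resize(a[165:240,215:285],None,fx=6,fy=6,interpolation=cv2.INTER_CUBIC)
B=cv2.resize(b[150:225,270:325],None,fx=6,fy=6,interpolation=cv2.INTER_CUBIC)
cv2.imwrite('pics/c8.png',np.hstack([A,B]))
hsv=cv2.cvtColor(a,cv2.COLOR_BGR2HSV)
from meas import blob,pose
print('spot',pose(blob([100,120,60],[130,255,255],(215,160,280,240),hsv),.054),'expect',.6235-.03*.964,.213-.03*.2656)
s=manip.state();print(s['position'],s['tool_rot'])
E
```

```text
spot (array([0.5943, 0.2032]), 'long deg 117.1', 'LW', array([0.026, 0.025]), 'rect', array([594.2, 203. ]), array([27.2, 24.6])) expect 0.5945800000000001 0.205032
[0.54150437 0.00906466 0.09550942] [-9.12092830e-04  9.99999553e-01  6.03835511e-05  2.40013759e-04]
```

View pics/c8.png

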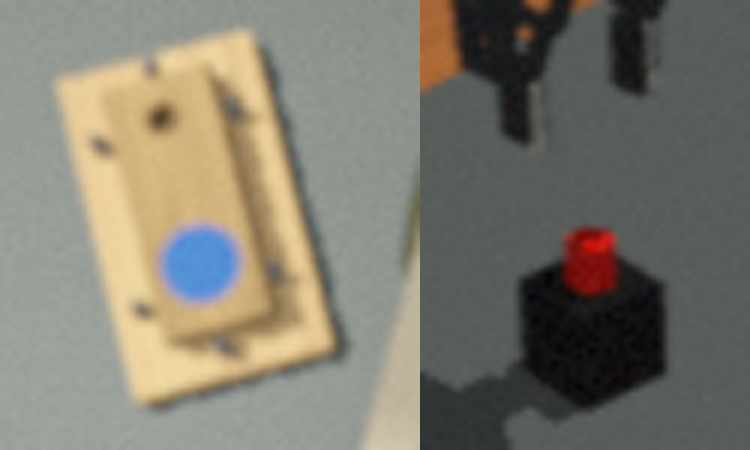

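Maple is seated, hole at crop (160,118), spot at (200,263), within 2 mm of expected. The pin is under the gripper. Descending on its head.

Emit:
servo_tool(
  targets=[
    [6.5,0,0,2.5,0,0,0],
    [6.5,0,0,2.5,0,0,0],
    [6.5,0,0,1.2,0,0,0],
    [6.5,0,0,0.5,0,0,0],
    [6.5,0,0,0.4,0,0,0],
    [6.5,0,0,0,0,0,0],
    [4.0,0,0,0,0,0,0],
    [4.0,0,0,0,0,0,0],
  ],
)

```text
time_s: 17.25
position: [0.5418, 0.0088, 0.0252]
tool_rot: [-0.0, 1.0, -0.0, 0.001]
wrist_force: [0.0, 1.2, 0.4]
width: 0.0419
grip_force: 0.0
```

Emit:
servo_tool(
  targets=[
    [3.0,0,0,0,0,0,0],
    [2.0,0,0,0,0,0,0],
    [1.9,0,0,0,0,0,0],
    [1.9,0,0,0,0,0,0],
    [1.9,0,0,0,0,0,0],
    [1.9,0,0,0,0,0,0],
  ],
)

```text
time_s: 17.75
position: [0.5416, 0.0086, 0.0251]
tool_rot: [-0.0, 1.0, -0.0, 0.001]
wrist_force: [-1.4, 0.9, 5.4]
width: 0.0219
grip_force: 39.0
```

Emit:
servo_tool(
  targets=[
    [1.9,0,0,-1,0,0,0],
    [1.9,0,0,-2,0,0,0],
    [1.9,0,0,-2,0,0,0],
    [1.9,0,0,-2,0,0,0],
    [1.9,0,0,-1,0,0,0],
    [1.9,-1.72,3.07,0,0,0,0],
    [1.9,-1.72,3.07,0,0,0,0],
    [1.9,-1.72,3.07,0,0,0,0],
  ],
)

```text
time_s: 18.42
position: [0.5933, 0.1017, 0.1047]
tool_rot: [0.001, 1.0, -0.0, 0.0]
wrist_force: [1.2, 0.2, -0.2]
width: 0.0222
grip_force: 39.3
```

Emit:
servo_tool(
  targets=[
    [1.9,-1.72,3.07,0,0,0,0],
    [1.9,-1.72,3.07,0,0,0,0],
    [1.9,-1.72,3.07,0,0,0,0],
    [1.9,-1.72,3.07,0,0,0,0],
    [1.9,0,0,0,0,0,0],
    [1.9,0,0,0,0,0,0],
    [1.9,0,0,0,0,0,0],
  ],
)

```text
time_s: 19.0
position: [0.6612, 0.2231, 0.1039]
tool_rot: [-0.0, 1.0, -0.0, -0.001]
wrist_force: [0.5, -0.9, -0.3]
width: 0.0219
grip_force: 39.4
```

```bash
python3 - <<'E'
from h import *
b=snap('scene','s6.png'); c=cv2.imread('pics/s5.png')
f=lambda i:cv2.resize(i[135:210,335:400],None,fx=6,fy=6,interpolation=cv2.INTER_CUBIC)
cv2.imwrite('pics/c9.png',np.hstack([f(b),f(c)]))
a=cv2.imread('pics/t5.png'); u,v,r=241,184,5
p=cv2.resize(a[v-r:v+r+1,u-r:u+r+1],None,fx=8,fy=8,interpolation=cv2.INTER_CUBIC).astype(float).sum(2); w=np.clip(np.median(p)-p-.4*(np.median(p)-p.min()),0,None)
vv,uu=np.mgrid[:w.shape[0],:w.shape[1]]; q=((uu*w).sum()/w.sum()/8-.44+u-r,(vv*w).sum()/w.sum()/8-.44+v-r)
print('maple hole top',np.round(q,2),np.round(onz('top',q,.054),4))
s=manip.state();print(s['position'],s['tool_rot'],s['width'])
E
```

```text
maple hole top [241.36 184.17] [0.6619 0.2223 0.054 ]
[0.66123868 0.22261002 0.10424908] [ 3.16354027e-04  9.99999879e-01 -1.86406197e-04 -3.26492013e-04] 0.022258428845410454
```

View pics/c9.png

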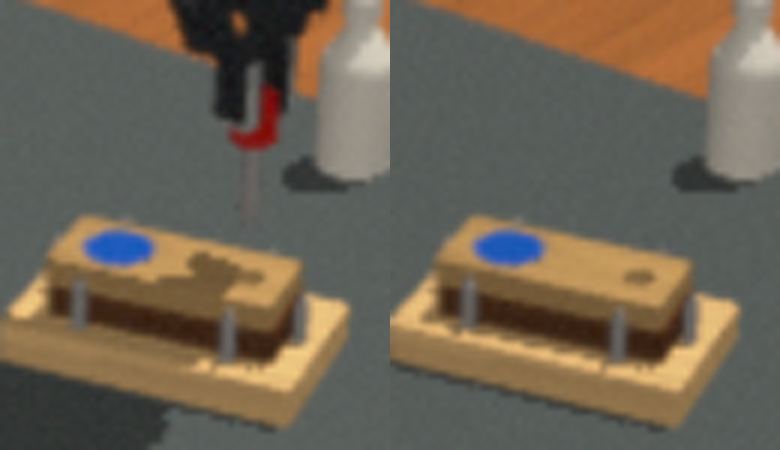

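Held pin: shank runs from (254,150) to (246,222) in the crop, and the maple hole is at (250,277). I'll compare their rays.

```bash
python3 - <<'E'
from h import *
px=lambda x,y:np.array([335+x/6-.42,135+y/6-.42])
for n,x,y,z in(('tip',246,224,.083),('shank top',253,150,.131),('hole',250,277,.054)): print(n,np.round(onz('scene',px(x,y),z),4))
E
```

```text
tip [0.6637 0.2201 0.083 ]
shank top [0.6723 0.2101 0.131 ]
hole [0.6675 0.2206 0.054 ]
```

```bash
python3 - <<'E'
from h import *
b=cv2.imread('pics/s6.png').astype(float); c=cv2.imread('pics/s5.png').astype(float)
d=np.abs(b-c).sum(2)
for v in range(157,175):
    w=np.clip(d[v,368:386]-30,0,None); u=np.arange(368,386)
    print(v,round((w*u).sum()/max(w.sum(),1),2),w.astype(int).tolist())
# predicted pixel of a vertical line at the hole ray's xy
m=cm('scene');K=np.array(m['K']);V=np.array(m['view']);k=m['k1']
def proj(P):
    c=V[:3,:3]@P+V[:3,3]; s=np.array([c[0]/-c[2],-c[1]/-c[2]]); s=s*(1+k*(s@s)); return K[:2,:2]@s+K[:2,2]
h=onz('scene',[335+250/6-.42,135+277/6-.42],.054)
for z in(.083,.093,.11,.125): print(z,np.round(proj(np.array([h[0],h[1],z])),2))
E
```

```text
157 377.17 [0, 0, 0, 0, 0, 56, 104, 89, 104, 146, 168, 167, 131, 22, 0, 0, 0, 0]
158 376.98 [0, 0, 0, 0, 0, 35, 108, 136, 144, 154, 163, 140, 119, 15, 0, 0, 0, 0]
159 376.79 [0, 0, 0, 0, 0, 0, 18, 76, 100, 104, 96, 58, 0, 0, 0, 0, 0, 0]
160 0.0 [0, 0, 0, 0, 0, 0, 0, 0, 0, 0, 0, 0, 0, 0, 0, 0, 0, 0]
161 0.0 [0, 0, 0, 0, 0, 0, 0, 0, 0, 0, 0, 0, 0, 0, 0, 0, 0, 0]
162 0.0 [0, 0, 0, 0, 0, 0, 0, 0, 0, 0, 0, 0, 0, 0, 0, 0, 0, 0]
163 0.0 [0, 0, 0, 0, 0, 0, 0, 0, 0, 0, 0, 0, 0, 0, 0, 0, 0, 0]
164 0.0 [0, 0, 0, 0, 0, 0, 0, 0, 0, 0, 0, 0, 0, 0, 0, 0, 0, 0]
165 0.0 [0, 0, 0, 0, 0, 0, 0, 0, 0, 0, 0, 0, 0, 0, 0, 0, 0, 0]
166 0.0 [0, 0, 0, 0, 0, 0, 0, 0, 0, 0, 0, 0, 0, 0, 0, 0, 0, 0]
167 376.0 [0, 0, 0, 0, 0, 0, 0, 0, 1, 0, 0, 0, 0, 0, 0, 0, 0, 0]
168 0.0 [0, 0, 0, 0, 0, 0, 0, 0, 0, 0, 0, 0, 0, 0, 0, 0, 0, 0]
169 0.0 [0, 0, 0, 0, 0, 0, 0, 0, 0, 0, 0, 0, 0, 0, 0, 0, 0, 0]
170 0.0 [0, 0, 0, 0, 0, 0, 0, 0, 0, 0, 0, 0, 0, 0, 0, 0, 0, 0]
171 0.0 [0, 0, 0, 0, 0, 0, 0, 0, 0, 0, 0, 0, 0, 0, 0, 0, 0, 0]
172 0.0 [0, 0, 0, 0, 0, 0, 0, 0, 0, 0, 0, 0, 0, 0, 0, 0, 0, 0]
173 0.0 [0, 0, 0, 0, 0, 0, 0, 0, 0, 0, 0, 0, 0, 0, 0, 0, 0, 0]
174 0.0 [0, 0, 0, 0, 0, 0, 0, 0, 0, 0, 0, 0, 0, 0, 0, 0, 0, 0]
0.083 [376.7  172.25]
0.093 [376.86 169.28]
0.11 [377.13 164.18]
0.125 [377.37 159.64]
```

Emit:
servo_tool(
  targets=[
    [1.9,-0.18,0.06,0.8,0,0,0],
    [1.9,0,0,0.8,0,0,0],
    [1.9,0,0,0.6,0,0,0],
    [1.9,0,0,0.5,0,0,0],
    [1.9,0,0,0.5,0,0,0],
    [1.9,0,0,0.4,0,0,0],
    [1.9,0,0,0.3,0,0,0],
    [1.9,0,0,0,0,0,0],
  ],
)

```text
time_s: 19.72
position: [0.6631, 0.2241, 0.0645]
tool_rot: [-0.0, 1.0, -0.0, -0.001]
wrist_force: [0.7, 0.1, -1.0]
width: 0.022
grip_force: 39.4
```

Emit:
servo_tool(
  targets=[
    [1.9,0,0,0,0,0,0],
  ],
)

```text
time_s: 19.8
position: [0.6634, 0.2242, 0.0653]
tool_rot: [-0.0, 1.0, 0.0, 0.0]
wrist_force: [0.6, 0.6, -0.3]
width: 0.022
grip_force: 39.4
```

Emit:
servo_tool(
  targets=[
    [1.9,0,0,0.4,0,0,0],
    [1.9,0,0,0.4,0,0,0],
    [1.9,0,0,0.4,0,0,0],
    [1.9,0,0,0.4,0,0,0],
    [1.9,0,0,0.4,0,0,0],
    [1.9,0,0,0,0,0,0],
  ],
)

```text
time_s: 20.3
position: [0.6628, 0.2241, 0.0441]
tool_rot: [-0.0, 1.0, -0.0, -0.001]
wrist_force: [-0.8, -0.5, -0.5]
width: 0.022
grip_force: 39.4
```

Sliding freely. Another 15 mm, then ease down to contact.

Emit:
servo_tool(
  targets=[
    [1.9,0,0,0.4,0,0,0],
    [1.9,0,0,0.4,0,0,0],
    [1.9,0,0,0.4,0,0,0],
    [1.9,0,0,0.2,0,0,0],
    [1.9,0,0,0.1,0,0,0],
    [1.9,0,0,0,0,0,0],
  ],
)

```text
time_s: 20.8
position: [0.6633, 0.2242, 0.03]
tool_rot: [-0.0, 1.0, -0.0, -0.0]
wrist_force: [-0.5, 0.1, -0.6]
width: 0.0219
grip_force: 39.4
```

Emit:
servo_tool(
  targets=[
    [1.9,0,0,0.1,0,0,0],
    [1.9,0,0,0,0,0,0],
    [1.9,0,0,0,0,0,0],
  ],
)

```text
time_s: 21.05
position: [0.6634, 0.2242, 0.0294]
tool_rot: [-0.0, 1.0, 0.0, 0.0]
wrist_force: [-0.3, 1.1, 0.0]
width: 0.0215
grip_force: 39.4
```

Emit:
servo_tool(
  targets=[
    [1.9,0,0,0.1,0,0,0],
    [1.9,0,0,0.1,0,0,0],
    [1.9,0,0,0.05,0,0,0],
    [1.9,0,0,0,0,0,0],
    [1.9,0,0,0,0,0,0],
  ],
)

```text
time_s: 21.47
position: [0.6635, 0.2242, 0.0272]
tool_rot: [-0.0, 1.0, 0.0, 0.0]
wrist_force: [-2.3, -0.1, 4.1]
width: 0.0219
grip_force: 39.7
```

Contact of 4 N at the predicted height, so the pin is home. Releasing and moving to the weight.

Emit:
servo_tool(
  targets=[
    [4.5,0,0,0,0,0,0],
    [4.5,0,0,0,0,0,0],
    [6.0,0,0,0,0,0,0],
    [6.0,0,0,0,0,0,0],
    [6.0,0,0,-1.5,0,0,0],
    [6.0,0,0,-3,0,0,0],
    [6.0,0,0,-3,0,0,0],
    [6.0,0,0,-2.5,0,0,0],
  ],
)

```text
time_s: 22.13
position: [0.6635, 0.2242, 0.1289]
tool_rot: [-0.0, 1.0, 0.0, 0.001]
wrist_force: [0.8, 0.4, 1.3]
width: 0.0596
grip_force: 0.0
```

Emit:
servo_tool(
  targets=[
    [6.0,1.44,-3.59,0,0,0,0],
    [6.0,1.44,-3.59,0,0,0,0],
    [6.0,1.44,-3.59,0,0,0,0],
    [6.0,1.44,-3.59,0,0,0,0],
    [6.0,1.44,-3.59,0,0,0,0],
    [6.0,1.44,-3.59,0,0,0,0],
    [6.0,1.44,-3.59,0,0,0,0],
    [6.0,1.44,-3.59,0,0,0,0],
  ],
)

```text
time_s: 22.8
position: [0.5472, -0.0645, 0.1269]
tool_rot: [-0.0, 1.0, -0.0, 0.0]
wrist_force: [0.5, 0.3, -0.4]
width: 0.0603
grip_force: 0.0
```

Emit:
servo_tool(
  targets=[
    [6.0,1.44,-3.59,0,0,0,0],
    [6.0,1.44,-3.59,0,0,0,0],
    [6.0,1.44,-3.59,0,0,0,0],
    [6.0,1.44,-3.59,0,0,0,0],
    [6.0,1.44,-3.59,0,0,0,0],
    [6.0,1.44,-3.59,0,0,0,0],
    [6.0,0,0,0,0,0,0],
    [6.0,0,0,0,0,0,0],
  ],
)

```text
time_s: 23.47
position: [0.4611, -0.2799, 0.1267]
tool_rot: [0.001, 1.0, 0.0, 0.0]
wrist_force: [-0.2, 0.0, -0.1]
width: 0.0601
grip_force: 0.0
```

```bash
python3 - <<'E'
from h import *
a=snap('top','t7.png'); b=snap('scene','s7.png')
f=lambda i,x,y:cv2.resize(i[y:y+75,x:x+65],None,fx=6,fy=6,interpolation=cv2.INTER_CUBIC)
cv2.imwrite('pics/c10.png',np.hstack([f(a,218,165),f(b,335,150)]))
s=manip.state();print(s['position'],s['tool_rot'],s['width'])
E
```

```text
[ 0.46203254 -0.27785338  0.12676064] [-2.05923788e-04  9.99999962e-01  1.83044155e-04  5.15145985e-06] 0.0603980393055743
```

View pics/c10.png

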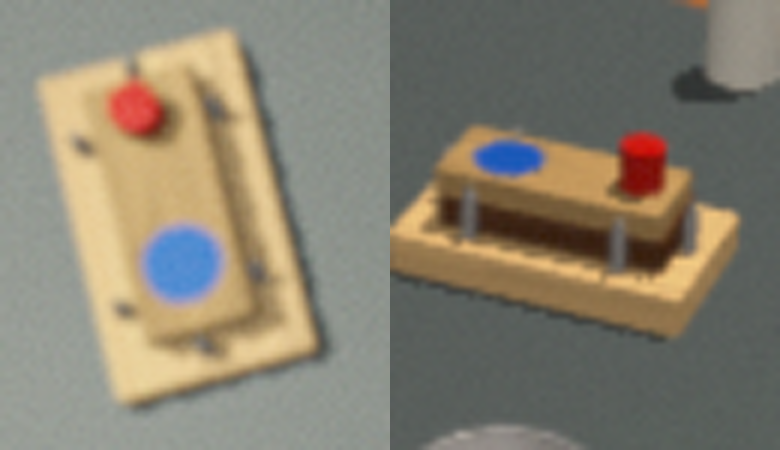

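Pin home and upright (red head at (642,165), resting on the maple). Descending on the weight.

Emit:
servo_tool(
  targets=[
    [6.0,0.7,-1.85,0,0,0,0],
    [6.0,0.7,-1.85,0,0,0,0],
    [6.0,0,0,2.5,0,0,0],
    [6.0,0,0,2.5,0,0,0],
    [6.0,0,0,2,0,0,0],
    [6.0,0,0,1,0,0,0],
    [6.0,0,0,0,0,0,0],
    [6.0,0,0,0,0,0,0],
  ],
  squeeze=70,
)

```text
time_s: 24.23
position: [0.4485, -0.315, 0.0474]
tool_rot: [-0.001, 1.0, -0.0, 0.0]
wrist_force: [-0.5, -0.3, -0.1]
width: 0.0601
grip_force: 0.0
```

```bash
python3 - <<'E'
from h import *
b=snap('scene','s8.png')
cv2.imwrite('pics/c11.png',cv2.resize(b[205:265,160:220],None,fx=8,fy=8,interpolation=cv2.INTER_CUBIC))
s=manip.state();print(s['position'],s['tool_rot'],s['width'])
E
```

```text
[ 0.44870746 -0.31546996  0.04800667] [-5.96158283e-04  9.99999405e-01 -6.57850334e-04  6.33293651e-04] 0.05985730863688243
```

View pics/c11.png

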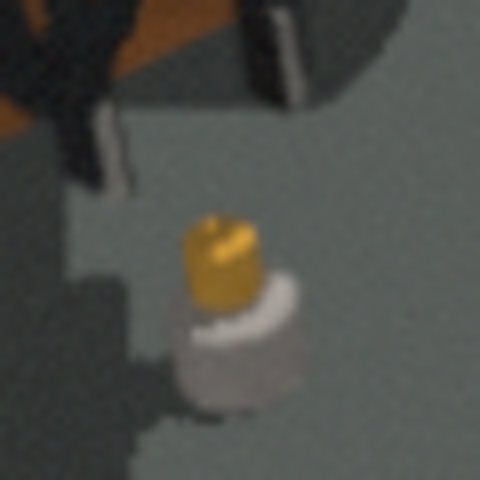

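Fingers straddle the knob: tips at (95,190) and (285,105), knob at (222,260). Lowering and gripping.

Emit:
servo_tool(
  targets=[
    [6.0,0,0,1.5,0,0,0],
    [6.0,0,0,1.2,0,0,0],
    [6.0,0,0,0.8,0,0,0],
    [6.0,0,0,0.5,0,0,0],
    [6.0,0,0,0.2,0,0,0],
    [6.0,0,0,0,0,0,0],
    [4.0,0,0,0,0,0,0],
    [4.0,0,0,0,0,0,0],
  ],
)

```text
time_s: 24.95
position: [0.4481, -0.3158, 0.0055]
tool_rot: [-0.0, 1.0, -0.0, 0.0]
wrist_force: [0.3, 0.5, 0.1]
width: 0.0401
grip_force: 0.0
```

Emit:
servo_tool(
  targets=[
    [3.0,0,0,0,0,0,0],
    [2.5,0,0,0,0,0,0],
    [1.8,0,0,0,0,0,0],
    [1.8,0,0,0,0,0,0],
    [1.8,0,0,0,0,0,0],
    [1.8,0,0,0,0,0,0],
    [1.8,0,0,0,0,0,0],
  ],
)

```text
time_s: 25.53
position: [0.4481, -0.315, 0.0055]
tool_rot: [-0.0, 1.0, 0.0, 0.0]
wrist_force: [-0.1, 4.9, 6.4]
width: 0.0206
grip_force: 68.2
```

Emit:
servo_tool(
  targets=[
    [1.8,0,0,-1,0,0,0],
    [1.8,0,0,-2,0,0,0],
    [1.8,0,0,-3,0,0,0],
    [1.8,0,0,-3,0,0,0],
    [1.8,0,0,-2,0,0,0],
    [1.8,0,0,-1,0,0,0],
    [1.8,0,0,0,0,0,0],
    [1.8,0,0,0,0,0,0],
  ],
)

```text
time_s: 26.2
position: [0.4474, -0.3151, 0.1238]
tool_rot: [-0.0, 1.0, 0.0, -0.001]
wrist_force: [0.4, -1.2, -5.4]
width: 0.0206
grip_force: 69.1
```

Emit:
servo_tool(
  targets=[
    [1.8,-0.5,1.75,0,0,0,0],
    [1.8,-0.92,3.25,0,0,0,0],
    [1.8,-0.92,3.25,0,0,0,0],
    [1.8,-0.92,3.25,0,0,0,0],
    [1.8,-0.92,3.25,0,0,0,0],
    [1.8,-0.92,3.25,0,0,0,0],
    [1.8,-0.92,3.25,0,0,0,0],
    [1.8,-0.92,3.25,0,0,0,0],
  ],
)

```text
time_s: 26.87
position: [0.5164, -0.0685, 0.1228]
tool_rot: [-0.0, 1.0, 0.001, -0.002]
wrist_force: [0.3, -0.0, -5.7]
width: 0.0208
grip_force: 69.3
```

Emit:
servo_tool(
  targets=[
    [1.8,-0.92,3.25,0,0,0,0],
    [1.8,-0.92,3.25,0,0,0,0],
    [1.8,-0.92,3.25,0,0,0,0],
    [1.8,-0.92,3.25,0,0,0,0],
    [1.8,-0.92,3.25,0,0,0,0],
    [1.8,-0.92,3.25,0,0,0,0],
    [1.8,-0.92,3.25,0,0,0,0],
    [1.8,-0.92,3.25,0,0,0,0],
  ],
)

```text
time_s: 27.53
position: [0.5899, 0.1911, 0.1222]
tool_rot: [-0.0, 1.0, -0.0, -0.002]
wrist_force: [0.3, 0.3, -4.9]
width: 0.0208
grip_force: 69.3
```

Emit:
servo_tool(
  targets=[
    [1.8,-0.3,1,0,0,0,0],
    [1.8,0,0,0,0,0,0],
    [1.8,0,0,0,0,0,0],
    [1.8,0,0,0,0,0,0],
  ],
)

```text
time_s: 27.87
position: [0.5932, 0.1984, 0.1235]
tool_rot: [0.0, 1.0, -0.0, -0.001]
wrist_force: [0.1, -0.7, -5.9]
width: 0.0208
grip_force: 69.5
```

Emit:
servo_tool(
  targets=[
    [1.8,-0.13,0.61,0,0,0,0],
    [1.8,0,0,1.5,0,0,0],
    [1.8,0,0,1.5,0,0,0],
    [1.8,0,0,1.2,0,0,0],
    [1.8,0,0,0.8,0,0,0],
    [1.8,0,0,0.6,0,0,0],
    [1.8,0,0,0.3,0,0,0],
    [1.8,0,0,0,0,0,0],
  ],
)

```text
time_s: 28.53
position: [0.595, 0.2055, 0.0654]
tool_rot: [0.0, 1.0, -0.0, -0.0]
wrist_force: [-0.1, -0.8, -4.8]
width: 0.021
grip_force: 69.7
```

Emit:
servo_tool(
  targets=[
    [1.8,0,0,0.1,0,0,0],
    [1.8,0,0,0,0,0,0],
    [1.8,0,0,0,0,0,0],
  ],
)

```text
time_s: 28.78
position: [0.5953, 0.2057, 0.0653]
tool_rot: [-0.0, 1.0, 0.0, 0.0]
wrist_force: [-0.7, 0.6, -5.6]
width: 0.0207
grip_force: 69.7
```

Emit:
servo_tool(
  targets=[
    [1.8,0,0,0.2,0,0,0],
    [1.8,0,0,0.15,0,0,0],
    [1.8,0,0,0.1,0,0,0],
    [1.8,0,0,0,0,0,0],
    [1.8,0,0,0,0,0,0],
  ],
)

```text
time_s: 29.2
position: [0.595, 0.2057, 0.0602]
tool_rot: [-0.0, 1.0, -0.0, -0.0]
wrist_force: [-0.0, -0.5, -5.6]
width: 0.021
grip_force: 69.7
```

Emit:
servo_tool(
  targets=[
    [1.8,0,0,0.07,0,0,0],
    [1.8,0,0,0.07,0,0,0],
    [1.8,0,0,0,0,0,0],
    [1.8,0,0,0,0,0,0],
  ],
)

```text
time_s: 29.53
position: [0.5954, 0.2058, 0.0595]
tool_rot: [-0.0, 1.0, 0.0, 0.001]
wrist_force: [0.1, 0.5, 0.2]
width: 0.0207
grip_force: 70.3
```

Weight supported (force back to zero). Releasing and withdrawing.

Emit:
servo_tool(
  targets=[
    [3.5,0,0,0,0,0,0],
    [4.5,0,0,0,0,0,0],
    [5.5,0,0,0,0,0,0],
    [5.5,0,0,0,0,0,0],
    [5.5,0,0,0,0,0,0],
    [5.5,0,0,-1,0,0,0],
    [5.5,0,0,-3,0,0,0],
    [5.5,0,0,-3,0,0,0],
  ],
)

```text
time_s: 30.2
position: [0.5944, 0.2055, 0.1296]
tool_rot: [-0.0, 1.0, -0.0, -0.001]
wrist_force: [0.1, -0.6, 0.3]
width: 0.0548
grip_force: 0.0
```

Emit:
servo_tool(
  targets=[
    [5.5,0,0,-3,0,0,0],
    [5.5,1.5,-3.4,0,0,0,0],
    [5.5,1.5,-3.4,0,0,0,0],
    [5.5,1.5,-3.4,0,0,0,0],
    [5.5,1.5,-3.4,0,0,0,0],
    [5.5,1.5,-3.4,0,0,0,0],
    [5.5,1.5,-3.4,0,0,0,0],
    [5.5,0,0,0,0,0,0],
  ],
)

```text
time_s: 30.87
position: [0.5035, -0.0028, 0.1599]
tool_rot: [0.002, 1.0, -0.001, 0.0]
wrist_force: [0.4, 0.6, -1.2]
width: 0.0552
grip_force: 0.0
```

```bash
python3 - <<'E'
from h import *
a=snap('top','t9.png'); b=snap('scene','s9.png')
f=lambda i,x,y:cv2.resize(i[y:y+75,x:x+65],None,fx=6,fy=6,interpolation=cv2.INTER_CUBIC)
cv2.imwrite('pics/c12.png',np.hstack([f(a,218,165),f(b,335,150)]))
from meas import blob,pose
hsv=cv2.cvtColor(a,cv2.COLOR_BGR2HSV)
print('pin head',pose(blob([0,150,100],[8,255,255],(225,165,260,200),hsv),.078),'exp .662 .2236')
print(manip.state()['position'])
E
```

```text
pin head (array([0.6594, 0.2207]), 'long deg 45.3', 'LW', array([0.024, 0.018]), 'rect', array([659.2, 220.4]), array([23.5, 20.1])) exp .662 .2236
[0.50514616 0.00070196 0.15987928]
```

View pics/c12.png

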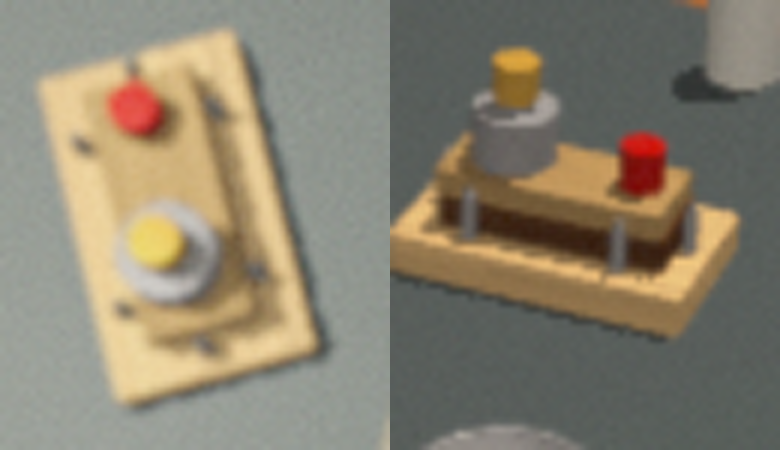

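Weight stands upright over the spot (body centre (168,252) in the top crop), the pin is home and nothing is tilted. One numeric check, then hand in.

```bash
python3 - <<'E'
from h import *
p=onz('top',[218+168/6-.42,165+252/6-.42],.080)[:2]; d=p-[.5946,.2050]; print(p,d)
if np.linalg.norm(d)<.009: print(manip.hand_in())
E
```

```text
[0.59495793 0.20470219] [ 0.00035793 -0.00029781]
the job is handed in; nothing more can be done
None
```

The stack is built in the required order and handed in: walnut, then maple, pin fully home, and the weight standing within about 1 mm of the blue spot's place by my own camera measurement; the judging result was not shown.

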